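Trip-test the leakage breaker on the battery bench

TASK

Test the leakage breaker on the battery bench: press the round test button on its box so that the lever beside it drops, and let the button come back up. Then lift the dropped lever back until it is fully home. Leave the lever on the plain switch box, the one without a button, as it is.

Things in the scene. Friction and masses are not known exactly. Their poses are not given: they have to be found in the camera images.
- test_button_top (a point): Top centre of the breaker's round grey button, 24 mm wide, in a low collar. Fixed grey case 190x190x70 mm, on it a black module (60x124 mm, top 90 mm above bench). Button top at 104 mm, travel 8 mm down, springs back; at 5 mm (2-4 N) the lever is kicked over and drops by itself. Axes: x away from robot (yaw up to 0.3 rad), y left, z up. Lever hinge: 80 mm to +y, 18 mm below this point at rest.
- trip_lever_bar (a point): Centre of the breaker lever's steel cross bar (18 mm thick, 44 mm long along y, on a 10 mm rod), 55 mm from the hinge. Its z axis points from hinge to bar, y along the hinge. Home: leans 0.22 rad to +x of upright, bar centre 140 mm above bench. Dropped: leans 1.0 rad to -x (to the robot), bar centre 46 mm to -x of the hinge, 116 mm above bench, past the module's edge, 37 mm clear under the bar.
- trip_lever (a joint): Angle of the breaker lever: 0 home (up), grows as it drops, 1.22 rad fully down. It swings freely and its bar is heavy: upright is 0.22; beyond that it falls down, below that it falls home and rests there. Lifting takes 1 to 2 N at the bar, pushed from the robot's side along the arc; it need not be gripped.
- plain_lever_bar (a point): Centre of the cross bar of the other lever, on the plain switch box: same case and kind of lever, standing up, but a short module (60x60 mm) and a flat metal blank plate instead of a button. The boxes stand side by side, either one on the left. Leave this lever as it is.

How it is judged:
On the way, in this order (a step that is already met when the one before it is completed fails the run):
1. the test button is pressed in at least 3 mm, and the lever is not yet down (height (world z) of test_button_top below 0.101 m and value of joint trip_lever below 0.7 rad).
2. the lever has dropped and the button is back up (value of joint trip_lever above 1.05 rad and height (world z) of test_button_top above 0.1025 m), for 0.1 s.
At the end, for the whole second after the job is handed in: The breaker's lever is home (within 0.1 rad), its button is up (within 1.5 mm), and the plain box's lever stands where it was (within 10 mm) (value of joint trip_lever below 0.1 rad and height (world z) of test_button_top above 0.1025 m and distance of plain_lever_bar from where it was at the start of the episode below 0.01 m); the robot touches nothing.
It fails at once if the plain box's lever is moved by more than 15 mm (distance of plain_lever_bar from where it was at the start of the episode above 0.015 m).
It also fails if it takes over 40 s, if anything falls off the work surface, if the arm or the gripper's body presses on something with over 40 N, if the wrist force passes 120 N, or if a joint passes its speed limit or range.

ROBOT

A 7-joint arm with a two-finger parallel gripper is mounted at the origin on the work surface. World frame = base frame: x ahead of the robot, y to its left, z up, the work surface at z = 0. Lengths are in m, angles in rad, forces in N, time in s.
With the tool pointing down it reaches from about 0.4 to 0.85 m from the base axis. Payload 10.4 kg.
Tool frame: the origin (TCP) lies midway between the tips of the shut fingers; the grasp point (between the pads) lies 19 mm behind it (manip.grasp_offset is the distance from the TCP to the grasp point, in m); z points along the fingers, y is the line along which they close (so a half turn about z gives the same grasp; the last joint's range is limited). The gripper opens to 85 mm and grips with 20 to 120 N. Pads are 22 mm wide; open, the fingers measure 114 mm over their backs; the gripper's body (76 mm by 85 mm) begins 54 mm behind the grasp point. The pads swing forward as they close: fully open they stand 13 mm farther back than shut.
Start: joints at [-1.341, 0.332, -0.065, 1.46, 0.022, 1.35, -0.088], TCP at [0.156, 0.605, 0.231] pointing down, gripper open.
Joint ranges: [-2.6, 2.6], [-0.5, 2.12], [-1.47, 1.34], [0.16, 2.42], [-1.27, 4.41], [0.06, 2.06], [-2.6, 2.6]. Speed limits (rad/s): [2.22, 2.22, 2.79, 2.79, 3.14, 3.14, 3.14].

INTERFACE

Orientations are given as a unit quaternion [x, y, z, w].
In Python, from workcell import manip gives the robot as it stands.
- The arm moves only by the tool jog_arm, called as name([rows], argument=value, ...), one row to a line, values as JSON. Schema: {"type":"object","properties":{"deltas":{"type":"array","items":{"type":"array","items":{"type":"array","items":{"type":"number"},"minItems":7,"maxItems":7},"minItems":1,"maxItems":20},"minItems":1,"maxItems":1},"clamp_n":{"type":"number"},"only":{"type":"string"},"quiet":{"type":"boolean"},"lines":{"type":"string"}},"required":["deltas"],"additionalProperties":false}. deltas is a list that holds a single list of rows (three levels of brackets), with 1 to 20 rows, each of 7 numbers: a rotation vector rx, ry, rz in fractions of the full range, 1 being 2 pi rad, then dx, dy, dz in fractions of the full range, 1 being 80 cm, then the opening from 0.0 (shut) to 1.0 (fully open); each row is the pose to reach, as a shift and turn from the pose commanded when the call began, along the tool's axes at that moment; what a row does not reach only later rows make up. A row lasts 1/8 s, in which the tool goes at most 0.0625 m and 0.188 rad, less where a joint would pass 70% of its speed; a pose out of reach is approached as far as the arm can. The fingers move at their own pace and stop on an object; clamp_n is the grip in N (left out, the last holds). Time passes only in rows, so rows that do not move let the fingers close. The tool returns the time, the measured TCP pose, the force, the opening and the grip force at its end. only (a regular expression) keeps the lines of the reply that match it, lines (a string "A,B") keeps lines A to B, and quiet returns only ok. Shift and turn numbers lie between -1 and 1, and a call with a number outside is refused. Input that does not fit is refused with a message, and nothing moves.
- manip.get_obs(): the state, without advancing time (a new reading comes with each control period).
- manip.camera(name): name is "side" or "top"; returns the picture (400x640x3 uint8, blue, green, red); there is no depth.
- manip.calibration(name): a dict with "fx", "fy", "cx", "cy" (pixels), "world_from_camera" (4x4, takes a point from camera to world coordinates). Camera axes: x right, y up, looking along -z (the intrinsics and any distortion apply to the point x, -y, -z); pixel columns grow to the right and rows downward; lengths in m; the calibration is good to about 2 mm. A picture is of the moment at which its call begins. calibration takes no time and is no camera call.
- manip.hand_in(): hands the job in; it is judged then, once.
The state is a dict: "clock": time; "joint_pos": joint angles; "joint_velocities": joint speeds; "tau": joint torques, N m; "position": TCP position; "ee_rot": TCP orientation; "ft_force": force on the tool from outside, world axes, zero at the start; "torque": the same for the moment, N m; "grip_width": opening from 0.0 (shut) to 1.0 (fully open); "grasp_force": force on a finger pad.
Only numpy, scipy, OpenCV 4.12 (cv2) and the standard library are available. Lean on these libraries where they do the work, as an engineer would, in place of code of your own. Each camera call takes 0.05 s, during which the arm holds its last target. There are 200 camera calls.

## Working session

There is one attempt and no reset: what is moved stays moved. The work goes in short steps, Python scripts to look and compute and a tool call to move; the robot and the scene stay as the last step left them, time stands still between calls to the robot, and variables do not carry over. Pictures are saved under pics/ and viewed, at most 10 in all, crops included, and the job is handed in when it is done.

```bash
mkdir -p pics; ls; python3 - <<'E'
from workcell import manip
import cv2
for n in("top","side"):
    cv2.imwrite(f"pics/{n}0.png",manip.camera(n)); c=manip.calibration(n); print({k:(v.tolist() if hasattr(v,'tolist') else v) for k,v in c.items()})
o=manip.get_obs(); print(o["clock"],o["position"],o["ee_rot"])
E
```

```text
pics
workcell.py
{'fx': 517.9385164477335, 'fy': 517.9385164477335, 'cx': 309.7049990287065, 'cy': 201.56039229981434, 'world_from_camera': [[-0.00632665296678796, 0.9872727084142959, -0.1589105807759137, 0.3952817207320639], [-0.9999205706743303, -0.007978195556808997, -0.009757086551757766, -0.01886060925456862], [-0.010900724955662898, 0.15883622891506108, 0.9872447652834038, 1.1723861771970827], [0.0, 0.0, 0.0, 1.0]]}
{'fx': 493.48595326533086, 'fy': 493.48595326533086, 'cx': 318.7073999715439, 'cy': 196.1179985796209, 'world_from_camera': [[0.7248622781955213, 0.4429094356511115, -0.5276418382391719, 0.029308295065646865], [-0.6887664377461334, 0.45122060546685494, -0.5674511075296501, -0.5709648051242145], [-0.013246580075632166, 0.7747458918983299, 0.6321339502850334, 0.7941462291031315], [0.0, 0.0, 0.0, 1.0]]}
0.1 [0.15624498 0.60479689 0.23059898] [ 1.26065649e-01  9.92021692e-01 -6.41972304e-04 -5.58400389e-05]
```

View pics/top0.png

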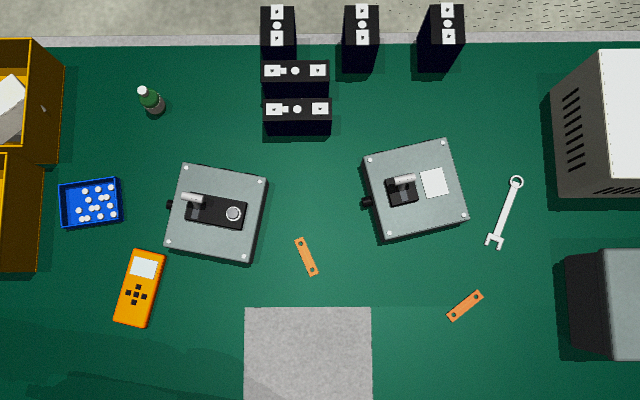

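View pics/side0.png

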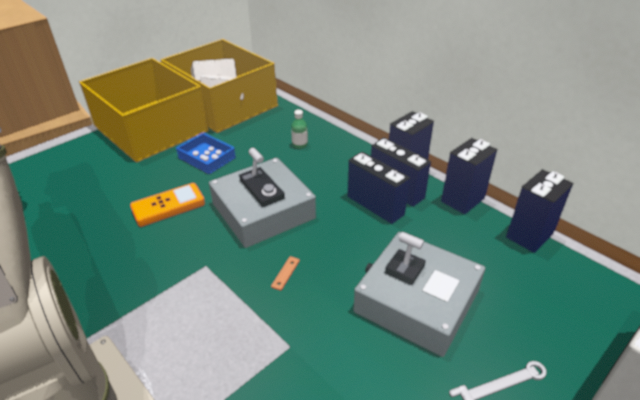

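The breaker is the left box, with its button near (233,213) in the top view and (268,190) in the side view. The plain box is on the right. I'll enlarge both views.

```bash
python3 - <<'E'
import cv2,numpy as np
t=cv2.imread("pics/top0.png")[155:275,155:275]; s=cv2.imread("pics/side0.png")[140:250,205:325]
a=cv2.resize(t,(400,400),interpolation=2); b=cv2.resize(s,(400,367),interpolation=2)
b=cv2.copyMakeBorder(b,0,33,0,0,0)
cv2.imwrite("pics/crop0.png",np.hstack([a,b]))
E
cat > h.py <<'E'
import numpy as np
from workcell import manip
def ray(n,u,v):
    c=manip.calibration(n); T=np.array(c["world_from_camera"])
    d=T[:3,:3]@[(u-c["cx"])/c["fx"],-(v-c["cy"])/c["fy"],-1]; return T[:3,3],d
def atz(n,u,v,z):
    o,d=ray(n,u,v); return o+d*(z-o[2])/d[2]
def proj(n,p):
    c=manip.calibration(n); q=np.linalg.inv(np.array(c["world_from_camera"]))@np.r_[p,1]
    return c["cx"]+c["fx"]*q[0]/-q[2], c["cy"]+c["fy"]*q[1]/q[2]
E
```

```text
(no output)
```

View pics/crop0.png

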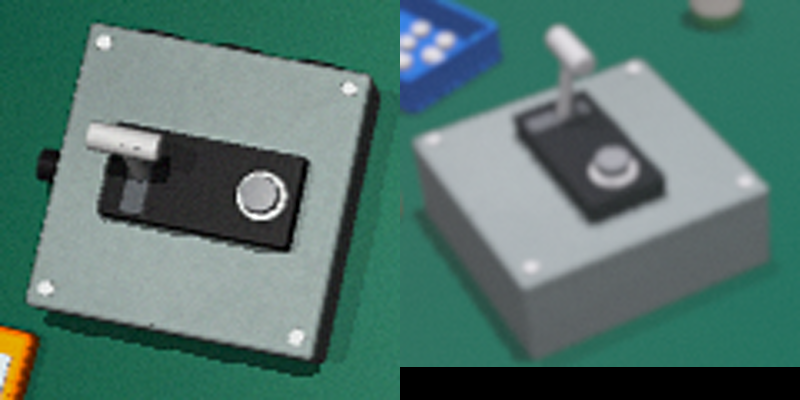

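```bash
python3 - <<'E'
from h import *
f=lambda x,y:(x/3.3333+155,y/3.3333+155)
B=atz("top",*f(261,193),.104); B2=atz("side",205+213/3.333,140+159/3.333,.104)
print("button",B,B2)
S=[atz("top",*f(*p),.07) for p in((104,42),(349,88),(296,338),(45,288))]
for i,j in((0,1),(3,2)): d=S[i]-S[j]; print("yaw(y axis)",np.arctan2(-d[0],d[1]))
for i,j in((3,0),(2,1)): d=S[j]-S[i]; print("yaw(x axis)",np.arctan2(d[1],d[0]))
print("bar",atz("top",*f(124,141),.14),atz("side",205+170/3.333,140+48/3.333,.14))
yaw=-.19
for yaw in(-.19,.19):
  R=np.array([[np.cos(yaw),-np.sin(yaw)],[np.sin(yaw),np.cos(yaw)]]); print("bar pred",B[:2]+R@[.012,.08],"dropped",B[:2]+R@[-.046,.08])
from scipy.spatial.transform import Rotation as Ro
o=manip.get_obs();print(Ro.from_quat(o["ee_rot"]).as_matrix().round(4),o["position"])
E
```

```text
button [0.54458754 0.15119302 0.104     ] [0.54563333 0.14942394 0.104     ]
yaw(y axis) -0.19677451162275714
yaw(y axis) -0.2017006019683901
yaw(x axis) -0.2008839798305642
yaw(x axis) -0.19694612151756272
bar [0.57212787 0.22944913 0.14      ] [0.57695839 0.23156353 0.14      ]
bar pred [0.5714803  0.22748705] dropped [0.51452405 0.23844087]
bar pred [0.54126288 0.23201966] dropped [0.48430663 0.22106585]
[[-9.682e-01  2.501e-01 -3.000e-04]
 [ 2.501e-01  9.682e-01 -1.300e-03]
 [-1.000e-04 -1.300e-03 -1.000e+00]] [0.15624498 0.60479689 0.23059898]
```

Units first: shifts go in shares of 80 cm and turns go in shares of 2 pi rad. So -0.49 m / 0.8 = -0.6125, 0.05 m / 0.8 = 0.0625, -0.05 rad / 6.2832 = -0.008.

jog_arm([
  [[0, 0, -0.008, -0.6125, -0.4288, 0, 0], [0, 0, -0.008, -0.6125, -0.4288, 0, 0], [0, 0, -0.008, -0.6125, -0.4288, 0, 0], [0, 0, -0.008, -0.6125, -0.4288, 0, 0], [0, 0, -0.008, -0.6125, -0.4288, 0, 0], [0, 0, -0.008, -0.6125, -0.4288, 0, 0], [0, 0, -0.008, -0.6125, -0.4288, 0, 0], [0, 0, -0.008, -0.6125, -0.4288, 0, 0], [0, 0, -0.008, -0.6125, -0.4288, 0, 0], [0, 0, -0.008, -0.6125, -0.4288, 0, 0], [0, 0, -0.008, -0.6125, -0.4288, 0, 0], [0, 0, -0.008, -0.6125, -0.4288, 0, 0], [0, 0, -0.008, -0.6125, -0.4288, 0.0625, 0], [0, 0, -0.008, -0.6125, -0.4288, 0.125, 0], [0, 0, -0.008, -0.6125, -0.4288, 0.1375, 0], [0, 0, -0.008, -0.6125, -0.4288, 0.1375, 0]],
])

```text
clock: 2.1
position: [0.5449, 0.1514, 0.1221]
ee_rot: [0.101, 0.995, 0.0, -0.0]
ft_force: [-0.0, -0.5, 1.3]
grip_width: 0.003
grasp_force: 0.0
```

```bash
python3 - <<'E'
import cv2,numpy as np
from h import *
print(proj("top",[.545,.15,.104]),manip.get_obs()["ft_force"])
t=manip.camera("top")[135:255,175:295]; s=manip.camera("side")[100:220,205:325]
cv2.imwrite("pics/c1.png",np.hstack([cv2.resize(i,(400,400),interpolation=2) for i in(t,s)]))
E
```

```text
(np.float64(233.8753328320862), np.float64(212.7001963028661)) [-0.02031032 -0.52772902  1.34477851]
```

View pics/c1.png

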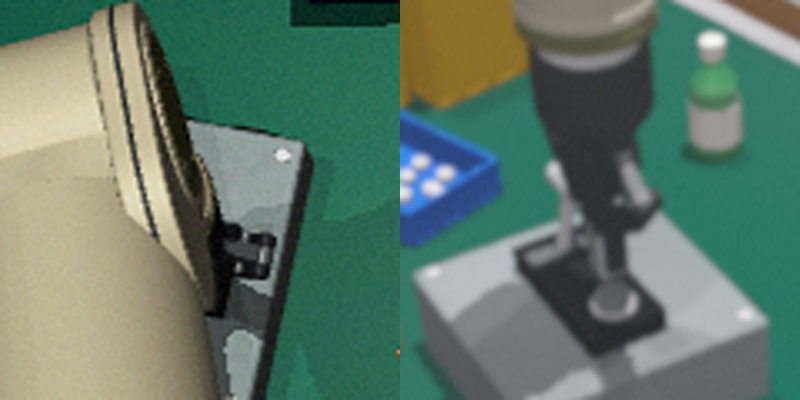

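The side crop shows the shut fingertips at (612,282), right above the button at (613,300). The lever is still up. Now I press.

Converted, 0.024 m / 0.8 = 0.03, 0.021 m / 0.8 = 0.0263.

jog_arm([
  [[0, 0, 0, 0, 0, 0.0175, 0], [0, 0, 0, 0, 0, 0.0225, 0], [0, 0, 0, 0, 0, 0.0263, 0], [0, 0, 0, 0, 0, 0.03, 0], [0, 0, 0, 0, 0, 0.03, 0]],
])

```text
clock: 2.82
position: [0.5449, 0.1505, 0.0972]
ee_rot: [0.101, 0.995, 0.0, -0.0]
ft_force: [-1.0, -0.2, 2.1]
grip_width: -0.004
grasp_force: 0.9
```

jog_arm([
  [[0, 0, 0, 0, 0, -0.0125, 0], [0, 0, 0, 0, 0, -0.05, 0], [0, 0, 0, 0, 0, -0.0875, 0], [0, 0, 0, 0, 0, -0.0875, 0]],
])

```text
clock: 3.32
position: [0.5466, 0.1507, 0.1704]
ee_rot: [0.101, 0.995, 0.001, 0.002]
ft_force: [-0.2, -0.5, -0.8]
grip_width: 0.002
grasp_force: 0.0
```

```bash
python3 - <<'E'
import cv2,numpy as np
from h import *
t=manip.camera("top")[155:275,155:275]; s=manip.camera("side")[120:240,205:325]
cv2.imwrite("pics/c2.png",np.hstack([cv2.resize(i,(400,400),interpolation=2) for i in(t,s)]))
E
```

```text
(no output)
```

View pics/c2.png

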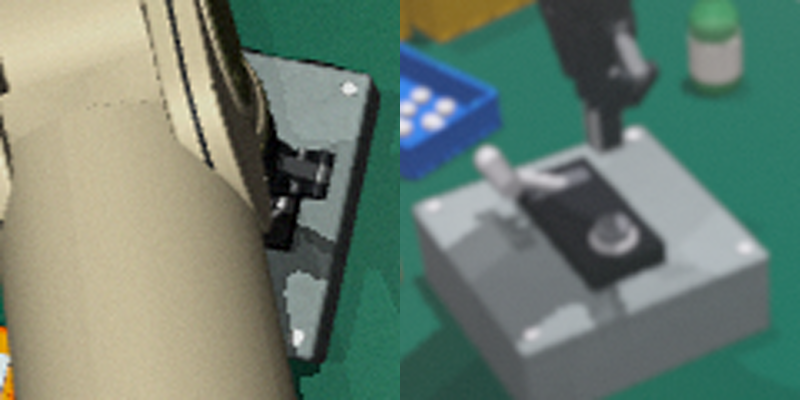

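The lever has dropped: its bar is near (492,163) in the side crop. The button at (613,230) is back up. Next I bring the fingers, tilted, to the robot's side of the bar.

Converted, 0.085 m / 0.8 = 0.1063, 0.08 m / 0.8 = 0.1, -0.5 rad / 6.2832 = -0.0796.

jog_arm([
  [[0, -0.0239, 0, 0.05, 0.0375, 0, 0], [0, -0.0477, 0, 0.1063, 0.075, 0, 0], [0, -0.0716, 0, 0.1063, 0.1, 0, 0], [0, -0.0796, 0, 0.1063, 0.1, 0, 0], [0, -0.0796, 0, 0.1063, 0.1, 0.05, 0], [0, -0.0796, 0, 0.1063, 0.1, 0.095, 0], [0, -0.0796, 0, 0.1063, 0.1, 0.095, 0], [0, -0.0796, 0, 0.1063, 0.1, 0.095, 0]],
])

```text
clock: 4.42
position: [0.4782, 0.2462, 0.0922]
ee_rot: [0.098, 0.964, -0.025, 0.246]
ft_force: [0.8, 0.2, -0.1]
grip_width: 0.0
grasp_force: 0.0
```

```bash
python3 - <<'E'
import cv2,numpy as np
from h import *
from scipy.spatial.transform import Rotation as Ro
o=manip.get_obs(); c,s=np.cos(.2),np.sin(.2)
p=o["position"]-[.5609,.2289,.086]; print("u,v,h mm",1e3*(c*p[0]-s*p[1]),1e3*(s*p[0]+c*p[1]),1e3*p[2])
s=manip.camera("side")[100:260,175:335]
cv2.imwrite("pics/c3.png",cv2.resize(s,(560,560),interpolation=2))
for ph in(1,.8,.6,.4,.2,0,-.1):
  t=max(.5*ph,0);n=np.array([np.cos(t),np.sin(t)]);a=np.array([np.sin(t),-np.cos(t)])
  print(ph,t,(55*np.array([-np.sin(ph),np.cos(ph)])-20*n+12*a).round(1))
E
```

```text
u,v,h mm -84.53481044036164 0.515505019864318 6.194737254595045
1 0.5 [-58.1   9.6]
0.8 0.4 [-53.2  19.5]
0.6 0.3 [-46.6  28. ]
0.4 0.2 [-38.6  34.9]
0.2 0.1 [-29.6  40. ]
0 0.0 [-20.  43.]
-0.1 0 [-14.5  42.7]
```

View pics/c3.png

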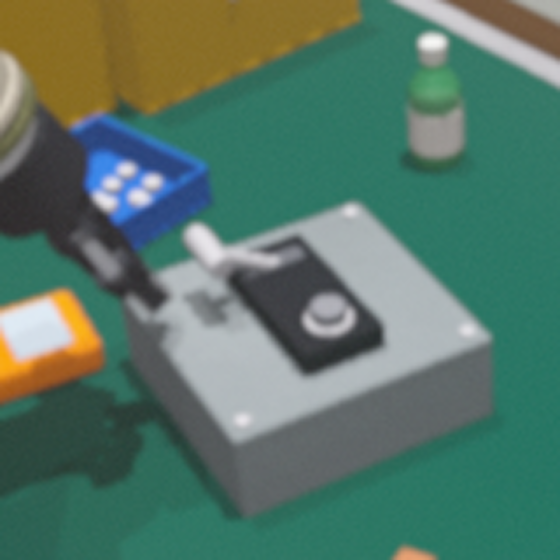

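The fingertips are at (155,295), in front of and below the dropped bar at (205,245). Now I push along the arc.

Converted, -0.084 m / 0.8 = -0.105, -0.08 m / 0.8 = -0.1, 0.5 rad / 6.2832 = 0.0796.

jog_arm([
  [[0, 0, 0, -0.0188, 0, 0.0063, 0], [0, 0, 0, -0.0325, 0, 0.0113, 0], [0, 0.008, 0, -0.0375, 0, 0.0075, 0], [0, 0.0159, 0, -0.0438, 0, 0.0031, 0], [0, 0.0239, 0, -0.05, 0, 0, 0], [0, 0.0318, 0, -0.0563, 0, -0.0025, 0], [0, 0.0398, 0, -0.0625, 0, -0.0038, 0], [0, 0.0477, 0, -0.0688, 0, -0.005, 0], [0, 0.0557, 0, -0.075, 0, -0.005, 0], [0, 0.0637, 0, -0.0813, 0, -0.005, 0], [0, 0.0716, 0, -0.0875, 0, -0.0038, 0], [0, 0.0796, 0, -0.0938, 0, -0.0025, 0], [0, 0.0796, 0, -0.1, 0, 0.0013, 0], [0, 0.0796, 0, -0.105, 0, 0.0038, 0], [0, 0.0796, 0, -0.105, 0, 0.0038, 0]],
])

```text
clock: 6.35
position: [0.5514, 0.231, 0.129]
ee_rot: [0.101, 0.995, 0.0, 0.0]
ft_force: [0.2, 0.3, -0.8]
grip_width: -0.001
grasp_force: 0.0
```

```bash
python3 - <<'E'
import cv2
from h import *
o=manip.get_obs(); c,s=np.cos(.2),np.sin(.2)
p=o["position"]-[.5609,.2289,.086]; print("u,v,h mm",1e3*(c*p[0]-s*p[1]),1e3*(s*p[0]+c*p[1]),1e3*p[2])
cv2.imwrite("pics/c4.png",cv2.resize(manip.camera("side")[100:260,175:335],(560,560),interpolation=2))
E
```

```text
u,v,h mm -9.743683059576718 0.1426111772251542 43.025235423575836
```

View pics/c4.png

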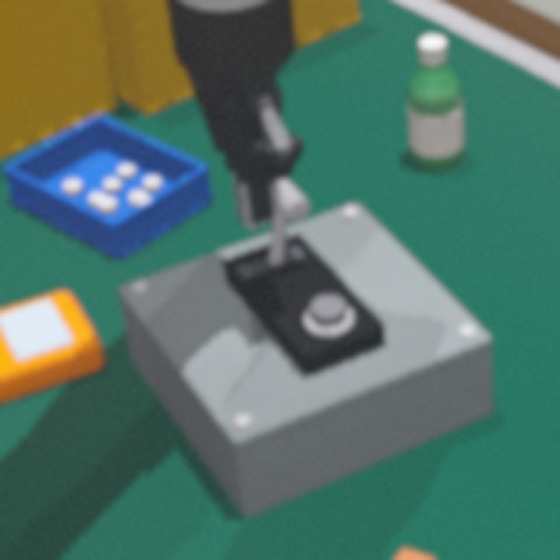

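The lever stands up, bar at (290,195), with the fingers at (255,205) behind it. I back off toward the robot and upward, then check.

Converted, -0.1 m / 0.8 = -0.125, 0.06 m / 0.8 = 0.075.

jog_arm([
  [[0, 0, 0, 0.025, 0, 0, 0], [0, 0, 0, 0.075, 0, 0, 0], [0, 0, 0, 0.125, 0, -0.05, 0], [0, 0, 0, 0.125, 0, -0.125, 0], [0, 0, 0, 0.125, 0, -0.125, 0], [0, 0, 0, 0.125, 0, -0.125, 0], [0, 0, 0, 0.125, 0, -0.125, 0], [0, 0, 0, 0.125, 0, -0.125, 0]],
])

```text
clock: 7.4
position: [0.4531, 0.2507, 0.2279]
ee_rot: [0.101, 0.995, -0.001, -0.001]
ft_force: [0.6, -1.5, -1.0]
grip_width: 0.004
grasp_force: 0.0
```

```bash
python3 - <<'E'
import cv2
from h import *
a=manip.camera("side")[120:280,175:335];b=cv2.imread("pics/side0.png")[120:280,175:335]
cv2.imwrite("pics/c5.png",cv2.resize(np.hstack([b,a]),(800,400),interpolation=2))
E
```

```text
(no output)
```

View pics/c5.png

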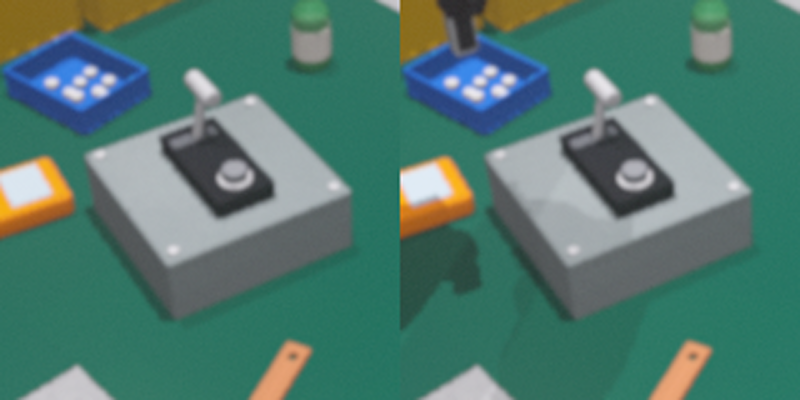

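The lever bar at (602,86) and the button at (634,174) match the starting picture on the left (202,86 and 234,174), and the robot is clear.

```bash
python3 -c "
from workcell import manip
print(manip.hand_in())"
```

```text
the job is handed in; nothing more can be done
None
```

I pressed the test button, the lever dropped and the button came back up; I then pushed the lever fully home without touching the plain switch box, and handed the job in at about 7.5 s (no verdict was returned).

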